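# Drive the gummed hinge pin out of a lab clamp

## Robot

A 7-joint arm with a two-finger parallel gripper is mounted at the origin on the work surface. World frame = base frame: x ahead of the robot, y to its left, z up, the work surface at z = 0. Lengths are in m, angles in rad, forces in N, time in s.
With the tool pointing down it reaches from about 0.35 to 0.9 m from the base axis. Payload 19.9 kg.
Tool frame: the origin (TCP) lies between the finger pads; the fingertips stand ahead of it and the grasp point (between the pads) lies 6 mm ahead of it (tip_extent is the y of the fingertips in the tool frame, in m); y points along the fingers, z is the direction in which the jaws open and shut, and the axes are right-handed (so a half turn about y gives the same grasp; the last joint's range is limited). The gripper opens to 85 mm and grips with 20 to 120 N. Pads are 22 mm wide; open, the fingers measure 114 mm over their backs; the gripper's body (76 mm by 85 mm) begins 54 mm behind the grasp point. The pads swing forward as they close: fully open they stand 13 mm farther back than shut.
Start: joints at [-1.19, 0.417, -0.01, 1.614, 0.005, 1.111, -0.053], TCP at [0.256, 0.57, 0.256] pointing down, gripper open.
Joint ranges: [-2.81, 2.81], [-0.39, 2.02], [-1.27, 1.25], [0.06, 2.57], [-1.19, 4.33], [0.19, 2], [-2.82, 2.82]. Speed limits (rad/s): [1.89, 1.89, 2.39, 2.39, 3.01, 3.01, 3.01].

## Interface

Orientations are given as [roll, pitch, yaw] about the fixed x, y, z axes, in that order (R = Rz(yaw) Ry(pitch) Rx(roll)).
In Python, from bench import * gives the robot as it stands. The module is installed in compiled form; this text tells all that it offers.
- The arm moves only by the tool arm_command, never from a script. Its argument "steps" is a list of rows, each a list of 3 entries, a list of its own where there are three numbers: the shift along the tool's x, y, z in mm, then the turn, a rotation vector about the tool's x, y, z in degrees, then the finger opening in mm, from 0 to 85.4. A call has 1 to 8 rows; each row shifts and turns the commanded pose from where the row before left it, along the tool's axes as they then stand; what a row does not reach is not made up. A row lasts 1/12 s, in which the tool goes at most 41.7 mm and 7.16 degrees, less where a joint would pass 70% of its speed; a pose out of reach is approached as far as the arm can. A call with a gripper value outside its range is refused whole. The fingers move at their own pace and stop on an object; the grip force is fixed at half the most. Time passes only in rows, so rows that do not move let the fingers close. It gives the time, the measured TCP pose, the force and the opening at its end, in the units of the state.
- observe(): the state, without advancing time (a new reading comes with each control period).
- read_camera(name): name is "scene" or "top"; returns a dict with "frame" (384x512x3 uint8, blue, green, red), "z_map" (384x512 float32, m along the optical axis (not along the pixel's ray), 0 where there is no reading), "fx", "fy", "cx", "cy" (pixels), "k1" (the pictures are not rectified: a ray, as slopes to the right and down, at radius r is drawn at 1 + k1 r^2 times it, then the intrinsics apply), "R" (3x3) and "t" (3): a world point X has camera coordinates R X + t. Camera axes: x right, y down, z forward; pixel columns grow to the right and rows downward; lengths in m; the calibration is good to about 2 mm. A picture is of the moment at which its call begins.
- hand_in(): hands the job in, once; it reports no verdict.
The state is a dict: "t": time; "joint_positions": joint angles; "dq": joint speeds; "joint_efforts": joint torques, N m; "tool_pos": TCP position; "orientation": TCP orientation; "contact_force": force on the tool from outside, world axes, zero at the start; "moment": the same for the moment, N m; "opening": finger opening in m.
Only numpy, scipy, OpenCV 4.12 (cv2) and the standard library are available. Lean on these libraries where they do the work, as an engineer would, in place of code of your own. Each camera call takes 0.05 s, during which the arm holds its last target. There are 200 camera calls.

## Task

The hinge pin of the clamp on the bench is gummed in. Take the slender drift punch from the tool stand, feel through the slot in the clamp's cover for the bore, and press the pin slowly down from above until the eye between the fork's lugs is well free of it, always keeping the push on the clamp below about 20 N. Then put the punch back upright in a free hole of the stand, collar down on the shelf, and leave everything else where it is.

Things in the scene. Friction and masses are not known exactly. Their poses are not given: they have to be found in the camera images.
- clamp: the clamp, fixed: dark base plate 160 x 70 x 12, two end posts, a steel cover plate 150 x 56 x 6 with its upper face 97 mm above the table. Origin under its centre, x along the cover's slot. Under the cover hangs an aluminium fork, held firmly: from its top down an upper lug 14 mm, a steel eye 12 mm and a lower lug 18 mm thick, one bore through all. The fork may stand anywhere along x
- slot (a point): centre of the cover's slot, level with its upper face. Slot 46 mm long (clamp's x), 13 mm wide (y), straight-walled. 7 mm under the upper face lies the fork's flat top, with the mouth of the bore (9.5 mm wide, straight down, in the middle of the slot's width) up to 16 mm either way of this point along x: its place is not measured and must be seen or felt
- pin (a joint): how far (m) the upright hinge pin (8 mm thick, 38 long) is driven down. At 0 its top end is 13 mm below the cover's upper face; it starts at 0 to 0.004, leaves the eye at 0.020 and meets a hard stop at 0.033. Gummed in: it resists with about 4 N plus 0.8 N for every mm/s of speed, and stays where it is left, held in the lower lug
- punch_grip (a point): centre of the square grip (16 x 16, 50 mm long) of the drift punch, the slender one of two tools; steel, about 160 g. z along its axis, up; flats along x and y. Beneath the grip a round collar 28 wide, 5 thick, then a nose 7 thick, 62 long, with a rounded end. Nose's end 92 mm, collar's underside 30 mm below this point. It starts with its collar on the stand
- stand: grey tool stand, fixed: foot 70 x 134 mm, shelf 60 x 130 mm whose upper face is 75 mm above the table, with two 13 mm holes 70 mm apart along its y. Origin at the centre of its underside
- hole_a (a point): mouth of the stand's hole on its -y side, on the shelf's upper face
- hole_b (a point): mouth of the stand's hole on its +y side, on the shelf's upper face
- stout: the other tool in the stand, to be left there: a stout dark punch with a round grip 20 mm thick and 34 mm long, a 28 mm collar and a 12 mm nose too thick for the bore. Origin on its axis, 62 mm below its collar's underside
- poly: white plastic bottle, 72 mm thick, 130 mm tall, to be left alone. Origin under its centre
- flask: green glass bottle, 70 mm thick, 140 mm tall, to be left alone. Origin under its centre
- jar: small amber jar, 48 mm thick, 55 mm tall, to be left alone. Origin under its centre
- dish: low glass dish, 84 mm across, 18 mm tall, to be left alone. Origin under its centre
- spatula: steel spatula 160 mm long lying on the table, to be left alone. Origin under its centre
- stirbar: white stirring bar 40 mm long, 10 mm thick, lying on the table, to be left alone. Origin under its centre
Mind the look-alikes: they are no part of the job. Leave any purple look-alike of the clamp alone.

How it is judged:
On the way, in this order (a step that is already met when the one before it is completed fails the run):
1. the punch is lifted out of the stand (z of punch_grip in the frame of stand above 0.15 m), for 0.1 s.
2. the pin is driven down clear of the eye with the punch (value of joint pin above 0.023 m and horizontal distance between punch_grip and slot below 0.03 m and contact force between punch and clamp above 0.5 N).
At the end, for the whole second after the job is handed in: The pin stands driven at least 23 mm down (3 mm or more below the eye), and the punch stands released and at rest in a hole of the stand: within 6 mm of the hole's axis, upright within 0.1 rad, collar on the shelf (grip centre 101 to 109 mm above the stand's underside) (value of joint pin above 0.023 m and (horizontal distance between punch_grip and hole_a below 0.006 m or horizontal distance between punch_grip and hole_b below 0.006 m) and z of punch_grip in the frame of stand between 0.101 and 0.109 m and angle between punch_grip's own z axis and vertical below 0.1 rad and linear speed of punch below 0.02 m/s); the robot touches nothing.
It fails at once if the punch presses on the clamp or its pin with more than 25 N (contact force between punch and clamp above 25 N).
It fails at once if the robot itself presses on the clamp with more than 25 N (contact force between any of the fingers, the arm and clamp above 25 N).
It fails at once if another thing (the stout punch, a bottle, the jar, dish, spatula or stirring bar) is moved by more than 20 mm (distance of any of poly, flask, jar, dish, spatula, stirbar, stout from where it was at the start of the episode above 0.02 m).
It also fails if it takes over 72 s, if anything falls off the work surface, if the arm or the gripper's body presses on something with over 40 N, if the wrist force passes 120 N, or if a joint passes its speed limit or range.

## Working session

There is one attempt and no reset: what is moved stays moved. The work goes in short steps, Python scripts to look and compute and a tool call to move; the robot and the scene stay as the last step left them, time stands still between calls to the robot, and variables do not carry over. Pictures are saved under pics/ and viewed, about 8 in all and at most 12, crops included, and the job is handed in when it is done.

Besides the shell and the picture viewer there is one more tool, called after "Emit:" as name([rows], argument=value, ...), one row to a line, values as JSON. arm_command: Moves the arm, as the interface text tells. Its arguments: {"type":"object","properties":{"steps":{"type":"array"}},"required":["steps"]}

```bash
mkdir -p pics; cat > h.py <<'E'
from bench import *
import numpy as np, cv2
def ray(c,u,v):
    p=cv2.undistortPoints(np.array([[[u,v]]],float),np.array([[c['fx'],0,c['cx']],[0,c['fy'],c['cy']],[0,0,1]]),np.array([c['k1'],0,0,0.]))[0,0]
    return np.array([p[0],p[1],1.])
def onplane(c,u,v,z):
    d=c['R'].T@ray(c,u,v); o=-c['R'].T@c['t']; return o+d*(z-o[2])/d[2]
def pix(c,X):
    q=c['R']@np.array(X,float)+c['t']; s=q[:2]/q[2]; s=s*(1+c['k1']*(s@s)); return s*[c['fx'],c['fy']]+[c['cx'],c['cy']]
def cloud(c):
    h,w=c['z_map'].shape; uu,vv=np.meshgrid(np.arange(w),np.arange(h))
    p=cv2.undistortPoints(np.stack([uu,vv],-1).reshape(-1,1,2).astype(float),np.array([[c['fx'],0,c['cx']],[0,c['fy'],c['cy']],[0,0,1]]),np.array([c['k1'],0,0,0.]))[:,0]
    P=np.c_[p,np.ones(len(p))]*c['z_map'].reshape(-1,1); return ((P-c['t'])@c['R']).reshape(h,w,3)
E
python3 - <<'E'
from h import *
import pickle
s=observe(); print(s)
for n in('scene','top'):
    c=read_camera(n); pickle.dump(c,open(n+'.pkl','wb')); print(n,-c['R'].T@c['t'],c['R'][2],c['fx'],c['k1'])
    cv2.imwrite(f'pics/{n}0.png',cv2.resize(c['frame'],(800,600),interpolation=cv2.INTER_CUBIC))
E
```

```text
{'t': 0.0, 'joint_positions': array([-1.19048442,  0.41802091, -0.01032575,  1.61416624,  0.00469771,
        1.11069728, -0.05300705]), 'dq': array([ 2.23760908e-05, -7.30047958e-04, -1.42083438e-04,  1.64605059e-04,
       -4.48178232e-04,  6.23835934e-04,  1.64166283e-03]), 'joint_efforts': array([-1.92948988e-03, -8.64462161e+01,  6.77743200e-01, -4.34880602e+01,
        1.90036430e-02,  7.58583541e-03,  1.11507910e-05]), 'tool_pos': array([0.25574974, 0.56993256, 0.25563418]), 'orientation': array([-1.57206140e+00, -8.19730301e-05, -4.21790917e-01]), 'contact_force': array([-0.05662891, -0.21667541, -0.65548489]), 'moment': array([ 5.25615145e-02, -9.83592290e-05,  1.45699061e-02]), 'opening': 0.08555859039706946}
scene [ 0.97616992 -0.86562603  0.79442512] [-0.38432409  0.72531062 -0.57115628] 357.37347057513455 -0.02507481203444891
top [0.34615504 0.00688199 1.33591958] [ 0.12244426 -0.00581364 -0.99245836] 366.8168853301593 0.030916730121710787
```

View pics/scene0.png

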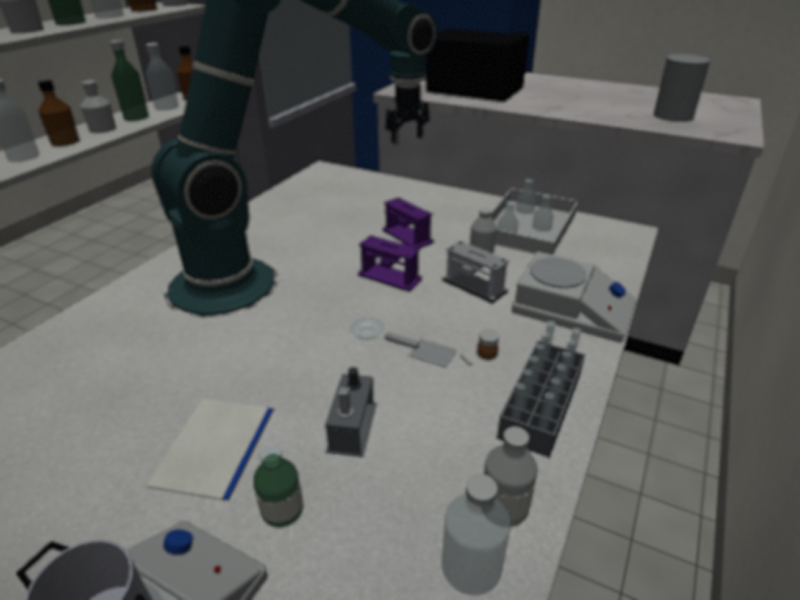

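View pics/top0.png

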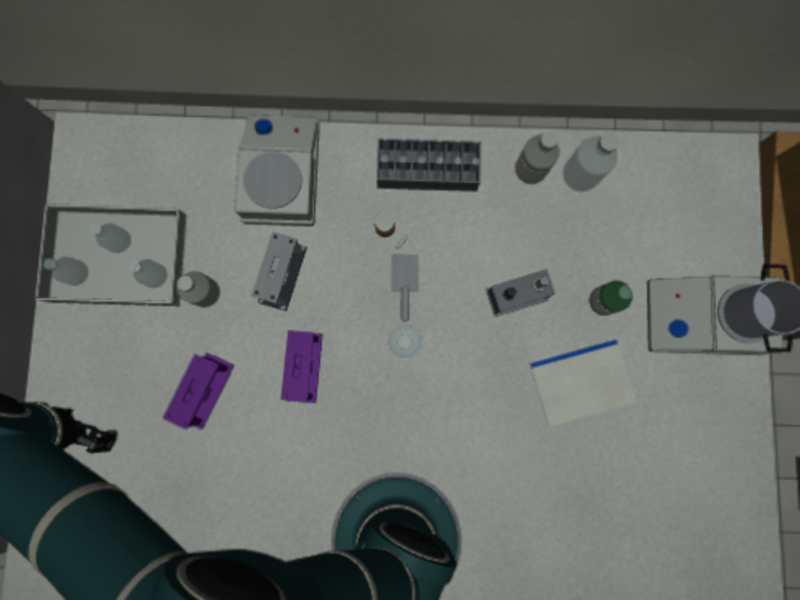

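The scene view shows the grey clamp at (477,270), purple decoys at (390,262) and (408,222), and the stand at (350,412). In the top view the clamp is at (279,270) with its slot visible. The stand is at (520,292), with the dark stout punch at (509,294) and the slender one at (541,284).

```bash
python3 - <<'E'
from h import *
import pickle
c=pickle.load(open('top.pkl','rb')); P=cloud(c); s=pickle.load(open('scene.pkl','rb'));Q=cloud(s)
def rect(P,b,z0,z1,nm):
    m=(P[...,0]>b[0])&(P[...,0]<b[1])&(P[...,1]>b[2])&(P[...,1]<b[3])&(P[...,2]>z0)&(P[...,2]<z1)
    p=P[m]; (cx,cy),wh,a=cv2.minAreaRect((p[:,:2]*1000).astype(np.float32)); print(nm,m.sum(),'med z',np.median(p[:,2]),cx,cy,wh,a); return p
g=lambda u,v,z:onplane(c,u*.64,v*.64,z)
C=g(277,268,.097); S=g(520,292,.075); print(C,S)
for n,A in(('top',P),('scene',Q)):
    rect(A,(C[0]-.12,C[0]+.12,C[1]-.09,C[1]+.09),.088,.106,n+' cover')
    rect(A,(S[0]-.09,S[0]+.09,S[1]-.1,S[1]+.1),.068,.08,n+' shelf')
    p=rect(A,(S[0]-.07,S[0]+.09,S[1]-.1,S[1]+.1),.095,.16,n+' tools')
    k=p[:,1]>S[1]; 
    for q in(p[k],p[~k]): print(len(q),q.mean(0),q.max(0),q.min(0), 'hi',np.median(q[q[:,2]>q[:,2].max()-.008],0))
# slot crop
f=c['frame']
a=cv2.resize(f[140:205,155:205],None,fx=9,fy=9,interpolation=cv2.INTER_CUBIC)
b=cv2.resize(f[165:205,305:360],None,fx=9,fy=9,interpolation=cv2.INTER_CUBIC)
o=np.zeros((585,450+495,3),np.uint8); o[:,:450]=a; o[:360,450:]=b
cv2.imwrite('pics/crop1.png',cv2.resize(o,(800,495)))
E
```

```text
[0.58786742 0.27714985 0.097     ] [ 0.55369116 -0.26085668  0.075     ]
top cover 711 med z 0.096684118116879 591.9086303710938 284.7891845703125 (57.534912109375, 150.4290008544922) 75.2419204711914
top shelf 528 med z 0.07487621986857783 560.541259765625 -266.0732116699219 (60.188533782958984, 130.48907470703125) 18.87605094909668
top tools 69 med z 0.11593666695951878 558.86962890625 -265.8893127441406 (17.49948501586914, 86.1435317993164) 18.400869369506836
30 [ 0.54764082 -0.2319302   0.11325901] [ 0.55669219 -0.22352482  0.11949136] [ 0.53903898 -0.24079263  0.1006484 ] hi [ 0.54937283 -0.23259572  0.11519194]
39 [ 0.57009358 -0.29666904  0.12196522] [ 0.58015765 -0.28908269  0.13470725] [ 0.56273831 -0.3071848   0.09632241] hi [ 0.57004787 -0.29951913  0.13041831]
scene cover 352 med z 0.09741093166178308 588.750244140625 283.2944641113281 (64.22209167480469, 152.6587677001953) 76.46763610839844
scene shelf 557 med z 0.075494184780943 559.5013427734375 -267.3753662109375 (59.85550308227539, 133.1217803955078) 19.774927139282227
scene tools 140 med z 0.11358838081126887 560.6318969726562 -269.2050476074219 (18.278474807739258, 84.42430877685547) 20.439395904541016
58 [ 0.54981432 -0.23860403  0.10839217] [ 0.55768921 -0.2279329   0.11753329] [ 0.53865428 -0.24622689  0.09610279] hi [ 0.54873662 -0.23626326  0.11382337]
82 [ 0.57386972 -0.30387042  0.11767415] [ 0.58031449 -0.2902966   0.13386403] [ 0.56346921 -0.31120549  0.0953329 ] hi [ 0.57205446 -0.30302729  0.12996667]
```

View pics/crop1.png

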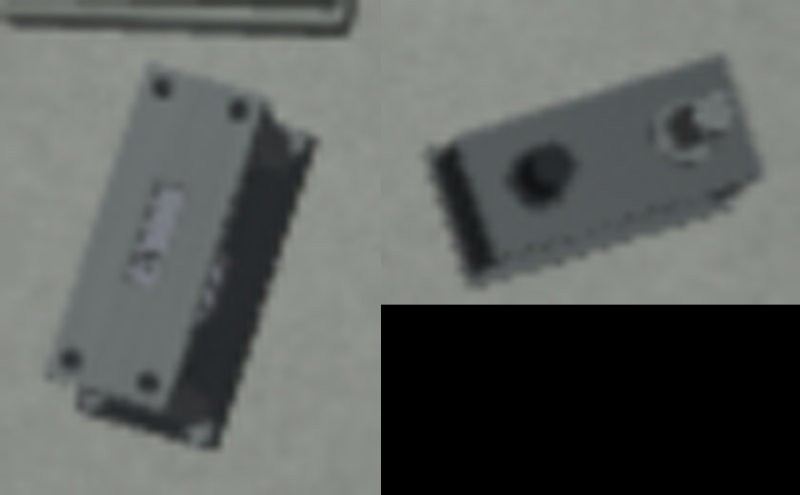

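```bash
python3 - <<'E'
from h import *
import pickle
c=pickle.load(open('top.pkl','rb')); s=pickle.load(open('scene.pkl','rb'))
C=np.array([.591,.2845]); th=np.deg2rad(-15)
ex=np.array([np.cos(th),np.sin(th)]); ey=np.array([-np.sin(th),np.cos(th)])
out=[]
for cam in(c,s):
    for cen,ang,z,hx,hy in((C,-15,.0970,40,20),):
        X=np.arange(-hx,hx,.2);Y=np.arange(hy,-hy,-.2)
        m=np.array([[pix(cam,[*(cen+ex*x/1000+ey*y/1000),z]) for x in X] for y in Y]).astype(np.float32)
        im=cv2.remap(cam['frame'],m[...,0],m[...,1],cv2.INTER_CUBIC)
        im=cv2.convertScaleAbs(im,alpha=1.6); out.append(im)
    g=cv2.cvtColor(out[-1],cv2.COLOR_BGR2GRAY)
    print([int(v) for v in g[90:110].mean(0)[::10]])
u,v=pix(s,[.572,-.30,.105]); u,v=int(u),int(v)
k=s['frame'][v-25:v+25,u-25:u+25]; k=cv2.resize(k,(400,400),interpolation=cv2.INTER_CUBIC)
u,v=pix(c,[.572,-.30,.105]); u,v=int(u),int(v)
k2=cv2.resize(c['frame'][v-12:v+13,u-12:u+13],(400,400),interpolation=cv2.INTER_CUBIC)
a=np.vstack([np.hstack(out)[:, :800],np.hstack([k,k2])]); cv2.imwrite('pics/crop2.png',a); print(a.shape)
E
```

```text
[175, 175, 175, 175, 176, 176, 175, 173, 173, 185, 195, 185, 161, 154, 146, 122, 133, 175, 198, 198, 198, 197, 197, 197, 198, 197, 196, 197, 197, 198, 194, 175, 157, 161, 172, 172, 171, 172, 172, 172]
[185, 185, 185, 185, 183, 179, 172, 166, 160, 155, 152, 151, 151, 153, 154, 155, 155, 156, 157, 157, 157, 155, 154, 153, 153, 153, 156, 158, 159, 160, 162, 165, 169, 173, 177, 181, 183, 184, 183, 183]
(600, 800, 3)
```

View pics/crop2.png

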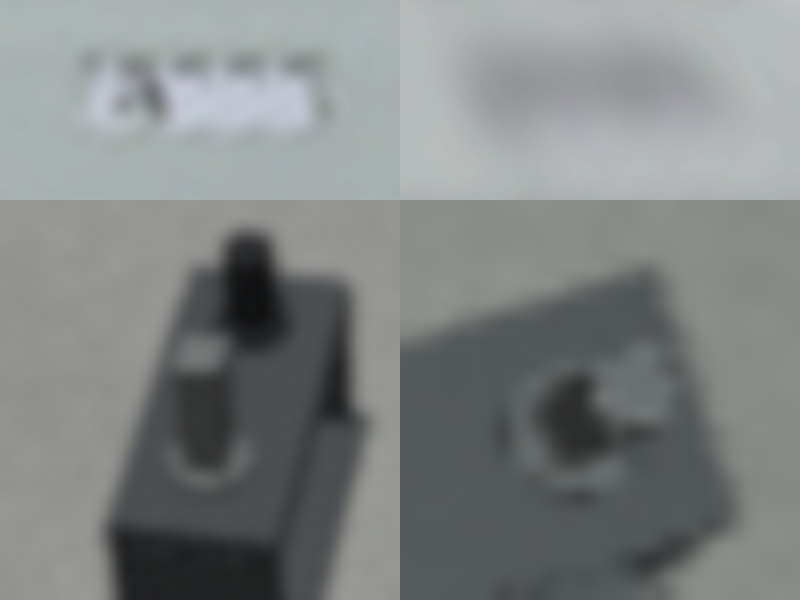

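The slot shows as a bright strip with the bore's dark mouth left of its middle, at about (140,97) in the upper-left panel, or about -11 mm in clamp x. The lower panels show the slender punch's square grip roughly aligned with the stand (yaw about 19°). I'll use tool yaw -71° throughout.

Emit:
arm_command([
  [[0,-5,0],[0,6.7,0],85],
  [[0,-5,0],[0,6.7,0],85],
  [[0,-5,0],[0,6.7,0],85],
  [[0,-5,0],[0,6.7,0],85],
  [[0,-5,0],[0,6.7,0],85],
  [[0,-5,0],[0,6.7,0],85],
  [[0,-5,0],[0,6.7,0],85],
  [[0,0,0],[0,0,0],85],
])

```text
t: 0.77
tool_pos: [0.2559, 0.5704, 0.2919]
orientation: [-1.57, 0.0, -1.246]
contact_force: [0.0, -0.3, -0.2]
opening: 0.0849
```

```bash
cat >> h.py <<'E'
from scipy.spatial.transform import Rotation as Ro
def togo(x,y,z,yaw=-71):
    s=observe(); R=Ro.from_euler('xyz',s['orientation']); T=Ro.from_euler('xyz',[-90,0,yaw],degrees=True)
    print('t',round(s['t'],2),'pos',s['tool_pos'].round(4),'rpy',np.rad2deg(s['orientation']).round(2),'F',s['contact_force'].round(1),'op',round(s['opening'],4))
    print('shift mm',(R.inv().apply(np.array([x,y,z])-s['tool_pos'])*1000).round(1),'turn',(R.inv()*T).as_rotvec(degrees=True).round(2))
E
python3 -c "
from h import *
togo(.5717,-.3000,.29)"
```

```text
t 0.77 pos [0.2559 0.5704 0.2919] rpy [-8.997e+01  2.000e-02 -7.142e+01] F [ 0.  -0.3 -0.2] op 0.0849
shift mm [925.7   1.5  21.9] turn [-0.03 -0.42 -0.02]
```

Emit:
arm_command([
  [[38,0,1],[0,0,0],85],
  [[38,0,1],[0,0,0],85],
  [[38,0,1],[0,0,0],85],
  [[38,0,1],[0,0,0],85],
  [[38,0,1],[0,0,0],85],
  [[38,0,1],[0,0,0],85],
  [[38,0,1],[0,0,0],85],
  [[38,0,1],[0,0,0],85],
])

```text
t: 1.43
tool_pos: [0.3622, 0.2833, 0.291]
orientation: [-1.571, -0.0, -1.235]
contact_force: [1.1, 0.3, 0.3]
opening: 0.0848
```

Emit:
arm_command([
  [[38,0,1],[0,0,0],85],
  [[38,0,1],[0,0,0],85],
  [[38,0,1],[0,0,0],85],
  [[38,0,1],[0,0,0],85],
  [[38,0,1],[0,0,0],85],
  [[38,0,1],[0,0,0],85],
  [[38,0,1],[0,0,0],85],
  [[38,0,1],[0,0,0],85],
])

```text
t: 2.1
tool_pos: [0.4684, -0.0016, 0.2912]
orientation: [-1.571, -0.0, -1.235]
contact_force: [1.3, 0.0, -0.3]
opening: 0.0851
```

Emit:
arm_command([
  [[38,0,1],[0,0,0],85],
  [[38,0,1],[0,0,0],85],
  [[38,0,1],[0,0,0],85],
  [[38,0,1],[0,0,0],85],
  [[38,0,1],[0,0,0],85],
  [[20,0,1],[0,0,0],85],
  [[0,0,0],[0,0,0],85],
])

```text
t: 2.68
tool_pos: [0.542, -0.2009, 0.2906]
orientation: [-1.573, -0.002, -1.241]
contact_force: [0.1, -0.8, -0.4]
opening: 0.0851
```

```bash
python3 -c "
from h import *
togo(.5717,-.3000,.18)"
```

```text
t 2.68 pos [ 0.542  -0.2009  0.2906] rpy [-90.11  -0.11 -71.08] F [ 0.1 -0.8 -0.4] op 0.0851
shift mm [103.1 110.8  -3.8] turn [ 0.11 -0.08  0.11]
```

Emit:
arm_command([
  [[35,0,-1.3],[0,0,0],85],
  [[35,0,-1.3],[0,0,0],85],
  [[33,0,-1.2],[0,0,0],85],
  [[0,35,0],[0,0,0],85],
  [[0,35,0],[0,0,0],85],
  [[0,35,0],[0,0,0],85],
  [[0,6,0],[0,0,0],85],
  [[0,0,0],[0,0,0],85],
])

```text
t: 3.35
tool_pos: [0.571, -0.2942, 0.1785]
orientation: [-1.574, 0.003, -1.238]
contact_force: [0.2, -0.4, 0.6]
opening: 0.0846
```

```bash
python3 - <<'E'
from h import *
togo(.5717,-.3000,.116)
o=[]
for n in('scene','top'):
    c=read_camera(n); u,v=pix(c,[.572,-.30,.13]).astype(int); h=40 if n=='scene' else 25
    o.append(cv2.resize(c['frame'][v-h:v+h,u-h:u+h],(400,400),interpolation=cv2.INTER_CUBIC))
cv2.imwrite('pics/pre.png',np.hstack(o))
E
```

```text
t 3.35 pos [ 0.571  -0.2942  0.1785] rpy [-90.18   0.15 -70.91] F [ 0.2 -0.4  0.6] op 0.0846
shift mm [ 5.9 62.5 -1.1] turn [ 0.18  0.09 -0.15]
```

View pics/pre.png

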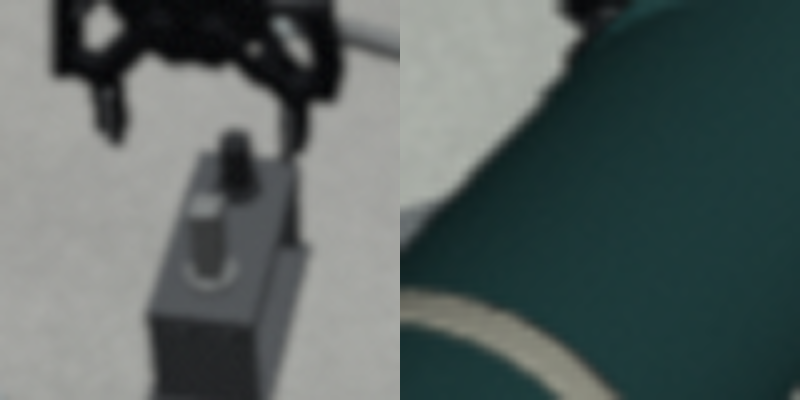

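The open jaws straddle the slender grip at (207,220) in the scene crop, and the top camera's view is blocked by the arm. I'll descend and grip.

Emit:
arm_command([
  [[6,0,-1],[0,0,0],85],
  [[0,20,0],[0,0,0],85],
  [[0,20,0],[0,0,0],85],
  [[0,20,0],[0,0,0],85],
  [[0,2,0],[0,0,0],85],
  [[0,0,0],[0,0,0],85],
])

```text
t: 3.95
tool_pos: [0.5731, -0.3015, 0.1191]
orientation: [-1.571, -0.0, -1.24]
contact_force: [0.3, 0.0, 0.2]
opening: 0.0851
```

Emit:
arm_command([
  [[0,0,0],[0,0,0],10],
  [[0,0,0],[0,0,0],10],
  [[0,0,0],[0,0,0],10],
  [[0,0,0],[0,0,0],10],
  [[0,0,0],[0,0,0],10],
  [[0,0,0],[0,0,0],10],
  [[0,0,0],[0,0,0],10],
  [[0,0,0],[0,0,0],10],
])

```text
t: 4.62
tool_pos: [0.5731, -0.3011, 0.1188]
orientation: [-1.57, -0.0, -1.24]
contact_force: [-2.1, 1.2, 6.7]
opening: 0.0155
```

```bash
python3 - <<'E'
from h import *
togo(.5717,-.3000,.116)
o=[]
for n in('scene',):
    c=read_camera(n); u,v=pix(c,[.572,-.30,.13]).astype(int); h=40
    o.append(cv2.resize(c['frame'][v-h:v+h,u-h:u+h],(500,500),interpolation=cv2.INTER_CUBIC))
cv2.imwrite('pics/grip.png',np.hstack(o))
E
```

```text
t 4.62 pos [ 0.5731 -0.3011  0.1188] rpy [-8.998e+01 -2.000e-02 -7.106e+01] F [-2.1  1.2  6.7] op 0.0155
shift mm [-1.5  2.8 -1. ] turn [-0.02 -0.06  0.02]
```

View pics/grip.png

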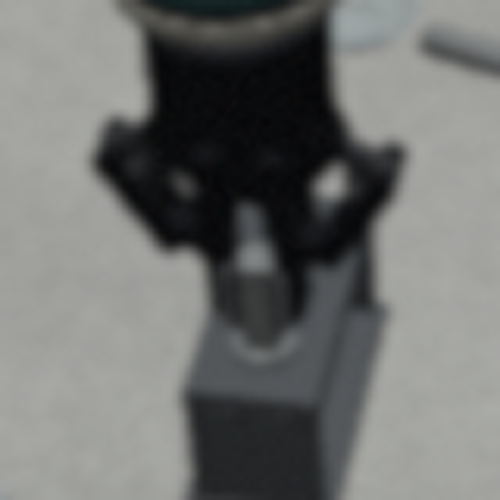

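The jaws closed on the flats (opening 15.5 mm) with the grip upright between the fingers at (262,290). Lifting now.

Emit:
arm_command([
  [[0,-6,0],[0,0,0],10],
  [[0,-12,0],[0,0,0],10],
  [[0,-20,0],[0,0,0],10],
  [[0,-25,0],[0,0,0],10],
  [[0,-25,0],[0,0,0],10],
  [[0,-25,0],[0,0,0],10],
  [[0,-25,0],[0,0,0],10],
  [[0,0,0],[0,0,0],10],
])

```text
t: 5.33
tool_pos: [0.574, -0.3023, 0.2622]
orientation: [-1.566, -0.005, -1.241]
contact_force: [-0.3, -0.2, -1.5]
opening: 0.0155
```

```bash
python3 - <<'E'
from h import *
togo(.5812,.2887,.225)
c=read_camera('scene'); P=cloud(c); t=observe()['tool_pos']
m=(np.hypot(P[...,0]-t[0],P[...,1]-t[1])<.02)&(P[...,2]>t[2]-.13)&(P[...,2]<t[2]-.02)
p=P[m]-t
for a in np.arange(-.12,-.02,.01):
    q=p[(p[:,2]>=a)&(p[:,2]<a+.01)]
    if len(q): print(round(a,3),len(q),q.mean(0).round(4))
u,v=pix(c,t-[0,0,.06]).astype(int)
cv2.imwrite('pics/lift.png',cv2.resize(c['frame'][v-50:v+50,u-50:u+50],(600,600),interpolation=cv2.INTER_CUBIC))
print(u,v,[pix(c,t-[0,0,k]).round(1) for k in(.013,.0358+.0,.0438,.0488,.1058)])
E
```

```text
t 5.33 pos [ 0.574  -0.3023  0.2622] rpy [-89.72  -0.26 -71.09] F [-0.3 -0.2 -1.5] op 0.0155
shift mm [-557.    35.7  198.2] turn [-0.28 -0.09  0.26]
-0.1 6 [ 0.0004 -0.0029 -0.0948]
-0.09 8 [ 0.     -0.0028 -0.0843]
-0.08 9 [-0.0001 -0.0021 -0.075 ]
-0.07 8 [-0.0002 -0.0007 -0.0656]
-0.06 6 [ 0.0001 -0.0022 -0.0548]
-0.05 2 [ 0.0049 -0.0079 -0.0404]
-0.04 52 [ 0.0031 -0.0058 -0.0353]
-0.03 21 [ 0.0013 -0.0065 -0.025 ]
218 230 [array([216.8, 215.5]), array([217.4, 222.7]), array([217.6, 225.1]), array([217.8, 226.7]), array([219.2, 243.4])]
```

View pics/lift.png

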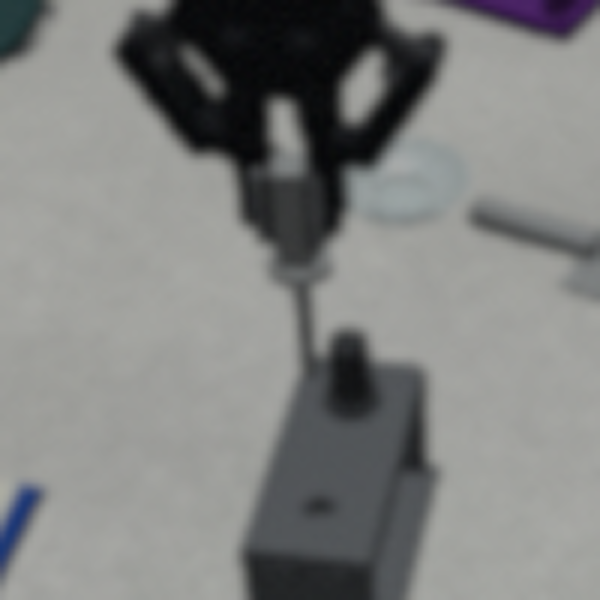

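Emit:
arm_command([
  [[-20,0,7],[0,0,0],10],
  [[-34,0,12.1],[0,0,0],10],
  [[-34,0,12.1],[0,0,0],10],
  [[-34,0,12.1],[0,0,0],10],
  [[-34,0,12.1],[0,0,0],10],
  [[-34,0,12.1],[0,0,0],10],
  [[-34,0,12.1],[0,0,0],10],
  [[-34,0,12.1],[0,0,0],10],
])

```text
t: 6.05
tool_pos: [0.5753, -0.0255, 0.2561]
orientation: [-1.571, 0.0, -1.24]
contact_force: [1.4, 0.1, -0.7]
opening: 0.0154
```

Emit:
arm_command([
  [[-34,0,12.1],[0,0,0],10],
  [[-34,0,12.1],[0,0,0],10],
  [[-34,0,12.1],[0,0,0],10],
  [[-34,0,12.1],[0,0,0],10],
  [[-34,0,12.1],[0,0,0],10],
  [[-34,0,12.1],[0,0,0],10],
  [[-34,0,12.1],[0,0,0],10],
  [[-30,0,10.7],[0,0,0],10],
])

```text
t: 6.72
tool_pos: [0.5784, 0.2596, 0.2559]
orientation: [-1.572, 0.0, -1.239]
contact_force: [0.1, 0.1, -2.0]
opening: 0.0151
```

```bash
python3 - <<'E'
from h import *
togo(.5812,.2887,.225)
E
```

```text
t 6.72 pos [0.5784 0.2596 0.2559] rpy [-9.005e+01  1.000e-02 -7.101e+01] F [ 0.1  0.1 -2. ] op 0.0151
shift mm [-26.6  30.9  12.1] turn [ 0.05 -0.01 -0.01]
```

Emit:
arm_command([
  [[-12,8,5],[0,0,0],10],
  [[-10,13,5],[0,0,0],10],
  [[0,8,0],[0,0,0],10],
  [[0,0,0],[0,0,0],10],
  [[0,0,0],[0,0,0],10],
])

```text
t: 7.13
tool_pos: [0.5816, 0.2791, 0.2266]
orientation: [-1.572, -0.001, -1.243]
contact_force: [-0.4, -0.2, -1.4]
opening: 0.0152
```

```bash
python3 - <<'E'
from h import *
togo(.5812,.2887,.225)
o=[]
t=observe()['tool_pos']
for n in('scene','top'):
    fs=[read_camera(n) for _ in range(6)]; c=fs[0]; f=np.mean([x['frame'] for x in fs],0).astype(np.uint8)
    u,v=pix(c,[.586,.287,.115]).astype(int); h=30; print(n,'crop',u-h,v-h,'nose end pred',pix(c,t-[0,0,.1058]))
    o.append(cv2.resize(f[v-h:v+h,u-h:u+h],(400,400),interpolation=cv2.INTER_CUBIC))
cv2.imwrite('pics/hover.png',np.hstack(o))
E
```

```text
t 7.13 pos [0.5816 0.2791 0.2266] rpy [-9.008e+01 -7.000e-02 -7.120e+01] F [-0.4 -0.2 -1.4] op 0.0152
shift mm [-9.2  1.6  2.7] turn [ 0.08 -0.2   0.07]
scene crop 274 127 nose end pred [302.57061973 157.20293743]
top crop 143 140 nose end pred [175.11428892 171.9171906 ]
```

View pics/hover.png

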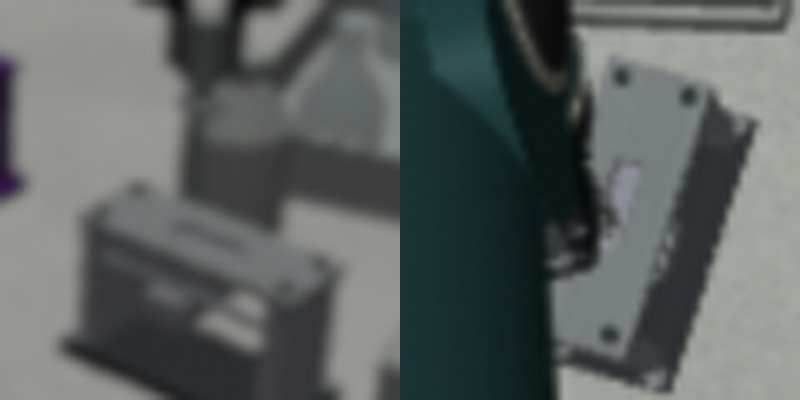

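Scene crop: the cover and its slot are at (210,235), with the nose not resolvable against the background. The top view is mostly blocked by the arm. I'll go by coordinates and feel.

Emit:
arm_command([
  [[-5,4,1.5],[0,0,0],10],
  [[-4,5,1],[0,0,0],10],
  [[0,5,0],[0,0,0],10],
  [[0,0,0],[0,0,0],10],
  [[0,0,0],[0,0,0],10],
  [[0,0,0],[0,0,0],10],
])

```text
t: 8.23
tool_pos: [0.5811, 0.2904, 0.2133]
orientation: [-1.571, -0.0, -1.241]
contact_force: [-0.0, -0.7, -0.3]
opening: 0.0151
```

```bash
python3 - <<'E'
from h import *
togo(.5812,.2887,.206)
E
```

```text
t 8.23 pos [0.5811 0.2904 0.2133] rpy [-9.000e+01 -2.000e-02 -7.108e+01] F [-0.  -0.7 -0.3] op 0.0151
shift mm [ 1.6  7.3 -0.4] turn [ 0.   -0.08  0.02]
```

Emit:
arm_command([
  [[0.8,1,0],[0,0,0],10],
  [[0.8,1,-0.4],[0,0,0],10],
  [[0,1,0],[0,0,0],10],
  [[0,1,0],[0,0,0],10],
  [[0,0.6,0],[0,0,0],10],
  [[0,0.6,0],[0,0,0],10],
  [[0,0,0],[0,0,0],10],
])

```text
t: 8.82
tool_pos: [0.5811, 0.2889, 0.208]
orientation: [-1.571, -0.0, -1.24]
contact_force: [1.1, -1.0, -1.9]
opening: 0.0154
```

Emit:
arm_command([
  [[0,0.3,0],[0,0,0],10],
  [[0,0.3,0],[0,0,0],10],
  [[0,0.3,0],[0,0,0],10],
  [[0,0.3,0],[0,0,0],10],
  [[0,0.3,0],[0,0,0],10],
  [[0,0.3,0],[0,0,0],10],
  [[0,0,0],[0,0,0],10],
])

```text
t: 9.4
tool_pos: [0.5811, 0.2889, 0.2062]
orientation: [-1.571, -0.0, -1.24]
contact_force: [-0.1, -0.2, -1.5]
opening: 0.0154
```

Emit:
arm_command([
  [[0,0.3,0],[0,0,0],10],
  [[0,0.3,0],[0,0,0],10],
  [[0,0.3,0],[0,0,0],10],
  [[0,0.3,0],[0,0,0],10],
  [[0,0.3,0],[0,0,0],10],
  [[0,0.3,0],[0,0,0],10],
  [[0,0,0],[0,0,0],10],
])

```text
t: 9.98
tool_pos: [0.5811, 0.2889, 0.2044]
orientation: [-1.571, -0.0, -1.24]
contact_force: [0.2, -0.6, -0.7]
opening: 0.0151
```

Emit:
arm_command([
  [[0,0.4,0],[0,0,0],10],
  [[0,0.4,0],[0,0,0],10],
  [[0,0.4,0],[0,0,0],10],
  [[0,0.4,0],[0,0,0],10],
  [[0,0,0],[0,0,0],10],
])

```text
t: 10.4
tool_pos: [0.5811, 0.2889, 0.2028]
orientation: [-1.571, -0.0, -1.24]
contact_force: [-0.3, 0.9, -1.5]
opening: 0.0151
```

Emit:
arm_command([
  [[0,0.4,0],[0,0,0],10],
  [[0,0.4,0],[0,0,0],10],
  [[0,0.4,0],[0,0,0],10],
  [[0,0.4,0],[0,0,0],10],
  [[0,0,0],[0,0,0],10],
])

```text
t: 10.82
tool_pos: [0.5811, 0.2889, 0.2012]
orientation: [-1.571, -0.0, -1.24]
contact_force: [0.6, 0.5, -0.9]
opening: 0.0151
```

Emit:
arm_command([
  [[0,0.4,0],[0,0,0],10],
  [[0,0.4,0],[0,0,0],10],
  [[0,0.4,0],[0,0,0],10],
  [[0,0.4,0],[0,0,0],10],
  [[0,0,0],[0,0,0],10],
])

```text
t: 11.23
tool_pos: [0.5811, 0.2889, 0.1996]
orientation: [-1.571, -0.0, -1.24]
contact_force: [-0.4, 0.1, -1.5]
opening: 0.0157
```

Emit:
arm_command([
  [[0,0.4,0],[0,0,0],10],
  [[0,0.4,0],[0,0,0],10],
  [[0,0.4,0],[0,0,0],10],
  [[0,0.4,0],[0,0,0],10],
  [[0,0,0],[0,0,0],10],
])

```text
t: 11.65
tool_pos: [0.5811, 0.2889, 0.198]
orientation: [-1.571, -0.0, -1.24]
contact_force: [-0.1, 0.6, -1.4]
opening: 0.0154
```

Emit:
arm_command([
  [[0,0.3,0],[0,0,0],10],
  [[0,0.3,0],[0,0,0],10],
  [[0,0.3,0],[0,0,0],10],
  [[0,0,0],[0,0,0],10],
])

```text
t: 11.98
tool_pos: [0.5811, 0.2889, 0.1971]
orientation: [-1.571, -0.0, -1.24]
contact_force: [-0.1, -0.0, -0.5]
opening: 0.0153
```

Past the cover and inside the slot; the fork's top is next, at a TCP height of about 0.196.

Emit:
arm_command([
  [[0,0.3,0],[0,0,0],10],
  [[0,0.3,0],[0,0,0],10],
  [[0,0.3,0],[0,0,0],10],
  [[0,0,0],[0,0,0],10],
])

```text
t: 12.32
tool_pos: [0.5811, 0.2889, 0.1962]
orientation: [-1.571, -0.0, -1.24]
contact_force: [-0.0, -0.3, -0.8]
opening: 0.0152
```

Emit:
arm_command([
  [[0,0.3,0],[0,0,0],10],
  [[0,0.3,0],[0,0,0],10],
  [[0,0,0],[0,0,0],10],
])

```text
t: 12.57
tool_pos: [0.5811, 0.2889, 0.1956]
orientation: [-1.571, -0.0, -1.24]
contact_force: [-0.3, -0.1, -1.6]
opening: 0.0153
```

Emit:
arm_command([
  [[0,0.3,0],[0,0,0],10],
  [[0,0.3,0],[0,0,0],10],
  [[0,0,0],[0,0,0],10],
])

```text
t: 12.82
tool_pos: [0.5811, 0.2889, 0.195]
orientation: [-1.571, -0.0, -1.24]
contact_force: [-0.1, -0.3, -0.9]
opening: 0.0148
```

Emit:
arm_command([
  [[0,0.3,0],[0,0,0],10],
  [[0,0.3,0],[0,0,0],10],
  [[0,0.3,0],[0,0,0],10],
  [[0,0,0],[0,0,0],10],
])

```text
t: 13.15
tool_pos: [0.5811, 0.2889, 0.1941]
orientation: [-1.571, -0.0, -1.24]
contact_force: [0.4, 0.6, -1.6]
opening: 0.015
```

Emit:
arm_command([
  [[0,0.3,0],[0,0,0],10],
  [[0,0.3,0],[0,0,0],10],
  [[0,0.3,0],[0,0,0],10],
  [[0,0,0],[0,0,0],10],
])

```text
t: 13.48
tool_pos: [0.5811, 0.2889, 0.1932]
orientation: [-1.571, -0.0, -1.24]
contact_force: [-0.3, -0.0, -1.4]
opening: 0.0154
```

Emit:
arm_command([
  [[0,0.3,0],[0,0,0],10],
  [[0,0.3,0],[0,0,0],10],
  [[0,0.3,0],[0,0,0],10],
  [[0,0,0],[0,0,0],10],
])

```text
t: 13.82
tool_pos: [0.5812, 0.2889, 0.1924]
orientation: [-1.571, -0.0, -1.24]
contact_force: [0.1, 0.2, -1.2]
opening: 0.0154
```

Emit:
arm_command([
  [[0,0.3,0],[0,0,0],10],
  [[0,0.3,0],[0,0,0],10],
  [[0,0.3,0],[0,0,0],10],
  [[0,0.3,0],[0,0,0],10],
  [[0,0.3,0],[0,0,0],10],
  [[0,0,0],[0,0,0],10],
])

```text
t: 14.32
tool_pos: [0.5811, 0.2889, 0.1908]
orientation: [-1.571, -0.0, -1.24]
contact_force: [0.3, -0.7, -2.4]
opening: 0.0154
```

Emit:
arm_command([
  [[0,0.3,0],[0,0,0],10],
  [[0,0.3,0],[0,0,0],10],
  [[0,0.3,0],[0,0,0],10],
  [[0,0.3,0],[0,0,0],10],
])

```text
t: 14.65
tool_pos: [0.5811, 0.2889, 0.1897]
orientation: [-1.571, -0.0, -1.24]
contact_force: [0.8, -0.6, -0.1]
opening: 0.0149
```

Emit:
arm_command([
  [[0,0.3,0],[0,0,0],10],
  [[0,0.3,0],[0,0,0],10],
  [[0,0.3,0],[0,0,0],10],
  [[0,0.3,0],[0,0,0],10],
])

```text
t: 14.98
tool_pos: [0.5812, 0.2889, 0.1885]
orientation: [-1.571, -0.0, -1.24]
contact_force: [-0.1, -1.0, 2.1]
opening: 0.0154
```

Emit:
arm_command([
  [[0,0.3,0],[0,0,0],10],
  [[0,0.3,0],[0,0,0],10],
  [[0,0.3,0],[0,0,0],10],
])

```text
t: 15.23
tool_pos: [0.5813, 0.2889, 0.1879]
orientation: [-1.57, 0.0, -1.24]
contact_force: [-0.2, -1.9, 6.7]
opening: 0.0152
```

Emit:
arm_command([
  [[0,0.3,0],[0,0,0],10],
  [[0,0.3,0],[0,0,0],10],
  [[0,0.3,0],[0,0,0],10],
  [[0,0.3,0],[0,0,0],10],
])

```text
t: 15.57
tool_pos: [0.5813, 0.2889, 0.1868]
orientation: [-1.57, 0.0, -1.24]
contact_force: [-1.3, -1.7, 6.7]
opening: 0.0154
```

The force is steady at about 7 N while moving, so the pin is being pressed. Contact began at TCP height ≈0.189 and I'm aiming for ≈0.163.

Emit:
arm_command([
  [[0,0.4,0],[0,0,0],10],
  [[0,0.4,0],[0,0,0],10],
  [[0,0.4,0],[0,0,0],10],
  [[0,0.4,0],[0,0,0],10],
  [[0,0.4,0],[0,0,0],10],
  [[0,0.4,0],[0,0,0],10],
])

```text
t: 16.07
tool_pos: [0.5814, 0.2889, 0.1845]
orientation: [-1.57, 0.0, -1.24]
contact_force: [-0.3, -1.5, 7.3]
opening: 0.0155
```

Emit:
arm_command([
  [[0,0.4,0],[0,0,0],10],
  [[0,0.4,0],[0,0,0],10],
  [[0,0.4,0],[0,0,0],10],
  [[0,0.4,0],[0,0,0],10],
  [[0,0.4,0],[0,0,0],10],
  [[0,0.4,0],[0,0,0],10],
])

```text
t: 16.57
tool_pos: [0.5814, 0.2889, 0.1821]
orientation: [-1.57, 0.0, -1.24]
contact_force: [-2.2, -2.0, 7.4]
opening: 0.0153
```

Emit:
arm_command([
  [[0,0.4,0],[0,0,0],10],
  [[0,0.4,0],[0,0,0],10],
  [[0,0.4,0],[0,0,0],10],
  [[0,0.4,0],[0,0,0],10],
  [[0,0.4,0],[0,0,0],10],
  [[0,0.4,0],[0,0,0],10],
  [[0,0.4,0],[0,0,0],10],
  [[0,0.4,0],[0,0,0],10],
])

```text
t: 17.23
tool_pos: [0.5814, 0.2889, 0.1789]
orientation: [-1.57, 0.0, -1.24]
contact_force: [-1.4, -2.3, 8.7]
opening: 0.0152
```

Emit:
arm_command([
  [[0,0.4,0],[0,0,0],10],
  [[0,0.4,0],[0,0,0],10],
  [[0,0.4,0],[0,0,0],10],
  [[0,0.4,0],[0,0,0],10],
  [[0,0.4,0],[0,0,0],10],
  [[0,0.4,0],[0,0,0],10],
  [[0,0.4,0],[0,0,0],10],
  [[0,0.4,0],[0,0,0],10],
])

```text
t: 17.9
tool_pos: [0.5814, 0.2889, 0.1757]
orientation: [-1.57, 0.0, -1.24]
contact_force: [-0.1, -1.9, 7.3]
opening: 0.0156
```

Emit:
arm_command([
  [[0,0.4,0],[0,0,0],10],
  [[0,0.4,0],[0,0,0],10],
  [[0,0.4,0],[0,0,0],10],
  [[0,0.4,0],[0,0,0],10],
  [[0,0.4,0],[0,0,0],10],
  [[0,0.4,0],[0,0,0],10],
  [[0,0.4,0],[0,0,0],10],
  [[0,0.4,0],[0,0,0],10],
])

```text
t: 18.57
tool_pos: [0.5814, 0.2889, 0.1725]
orientation: [-1.57, 0.0, -1.24]
contact_force: [-1.2, -2.6, 7.7]
opening: 0.0151
```

Emit:
arm_command([
  [[0,0.4,0],[0,0,0],10],
  [[0,0.4,0],[0,0,0],10],
  [[0,0.4,0],[0,0,0],10],
  [[0,0.4,0],[0,0,0],10],
  [[0,0.4,0],[0,0,0],10],
  [[0,0.4,0],[0,0,0],10],
  [[0,0.4,0],[0,0,0],10],
  [[0,0.4,0],[0,0,0],10],
])

```text
t: 19.23
tool_pos: [0.5814, 0.2889, 0.1693]
orientation: [-1.57, 0.0, -1.24]
contact_force: [-2.2, -3.0, 8.7]
opening: 0.0152
```

Emit:
arm_command([
  [[0,0.4,0],[0,0,0],10],
  [[0,0.4,0],[0,0,0],10],
  [[0,0.4,0],[0,0,0],10],
  [[0,0.4,0],[0,0,0],10],
  [[0,0.4,0],[0,0,0],10],
  [[0,0.4,0],[0,0,0],10],
  [[0,0.4,0],[0,0,0],10],
  [[0,0.4,0],[0,0,0],10],
])

```text
t: 19.9
tool_pos: [0.5814, 0.2889, 0.1661]
orientation: [-1.57, 0.0, -1.24]
contact_force: [-1.1, -2.7, 7.9]
opening: 0.0153
```

Emit:
arm_command([
  [[0,0.4,0],[0,0,0],10],
  [[0,0.4,0],[0,0,0],10],
  [[0,0.4,0],[0,0,0],10],
  [[0,0.4,0],[0,0,0],10],
  [[0,0.4,0],[0,0,0],10],
  [[0,0.4,0],[0,0,0],10],
  [[0,0.4,0],[0,0,0],10],
  [[0,0.4,0],[0,0,0],10],
])

```text
t: 20.57
tool_pos: [0.5814, 0.2889, 0.1629]
orientation: [-1.57, 0.0, -1.24]
contact_force: [-1.5, -1.4, 7.8]
opening: 0.0151
```

```bash
python3 - <<'E'
from h import *
togo(.5811,.2889,.163)
c=read_camera('scene'); t=observe()['tool_pos']; h=30
u,v=pix(c,[.586,.287,.115]).astype(int)
print(u-h,v-h,'collar underside pred',pix(c,t-[0,0,.0438]))
cv2.imwrite('pics/deep.png',cv2.resize(c['frame'][v-h:v+h,u-h:u+h],(600,600),interpolation=cv2.INTER_CUBIC))
E
```

```text
t 20.57 pos [0.5814 0.2889 0.1629] rpy [-89.96   0.   -71.07] F [-1.5 -1.4  7.8] op 0.0151
shift mm [-0.1 -0.1 -0.3] turn [-0.04 -0.07 -0.  ]
274 127 collar underside pred [303.3987069  156.49430787]
```

View pics/deep.png

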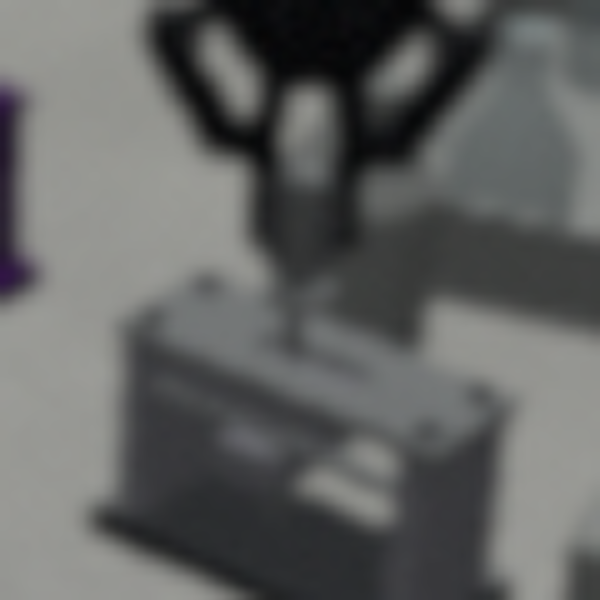

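The nose is in the slot at (295,350) with the collar about 20 mm above the cover, matching the expected depth with no slip. I'll press 1.2 mm more, then withdraw straight up.

Emit:
arm_command([
  [[0,0.4,0],[0,0,0],10],
  [[0,0.4,0],[0,0,0],10],
  [[0,0.4,0],[0,0,0],10],
  [[0,0,0],[0,0,0],10],
  [[0,-2,0],[0,0,0],10],
  [[0,-6,0],[0,0,0],10],
  [[0,-12,0],[0,0,0],10],
  [[0,-15,0],[0,0,0],10],
])

```text
t: 21.28
tool_pos: [0.5808, 0.2888, 0.1966]
orientation: [-1.572, -0.0, -1.24]
contact_force: [-0.1, 0.6, -1.3]
opening: 0.0152
```

Emit:
arm_command([
  [[0,-15,0],[0,0,0],10],
  [[0,-15,0],[0,0,0],10],
  [[0,-15,0],[0,0,0],10],
  [[0,-15,0],[0,0,0],10],
  [[0,-10,0],[0,0,0],10],
  [[0,-3,0],[0,0,0],10],
  [[0,0,0],[0,0,0],10],
])

```text
t: 21.87
tool_pos: [0.5813, 0.2892, 0.2701]
orientation: [-1.57, 0.0, -1.24]
contact_force: [0.5, 0.2, -2.8]
opening: 0.0149
```

```bash
python3 - <<'E'
from h import *
togo(.5731,-.3011,.262)
E
```

```text
t 21.87 pos [0.5813 0.2892 0.2701] rpy [-8.993e+01  3.000e-02 -7.105e+01] F [ 0.5  0.2 -2.8] op 0.0149
shift mm [ 555.6    7.6 -199.4] turn [-0.07 -0.05 -0.03]
```

Emit:
arm_command([
  [[20,0,-7.2],[0,0,0],10],
  [[35,0,-12.6],[0,0,0],10],
  [[35,0,-12.6],[0,0,0],10],
  [[35,0,-12.6],[0,0,0],10],
  [[35,0,-12.6],[0,0,0],10],
  [[35,0,-12.6],[0,0,0],10],
  [[35,0,-12.6],[0,0,0],10],
  [[35,0,-12.6],[0,0,0],10],
])

```text
t: 22.53
tool_pos: [0.5762, 0.0057, 0.2685]
orientation: [-1.572, 0.0, -1.24]
contact_force: [-0.3, -0.6, -1.5]
opening: 0.0151
```

Emit:
arm_command([
  [[35,0,-12.6],[0,0,0],10],
  [[35,0,-12.6],[0,0,0],10],
  [[35,0,-12.6],[0,0,0],10],
  [[35,0,-12.6],[0,0,0],10],
  [[35,0,-12.6],[0,0,0],10],
  [[35,0,-12.6],[0,0,0],10],
  [[35,0,-12.6],[0,0,0],10],
  [[30,0,-10.6],[0,0,0],10],
])

```text
t: 23.2
tool_pos: [0.5718, -0.2873, 0.2684]
orientation: [-1.572, 0.0, -1.241]
contact_force: [0.3, 0.5, -1.5]
opening: 0.0152
```

Emit:
arm_command([
  [[15,0,-5],[0,0,0],10],
  [[0,0,0],[0,0,0],10],
  [[0,0,0],[0,0,0],10],
  [[0,0,0],[0,0,0],10],
])

```text
t: 23.53
tool_pos: [0.5728, -0.2998, 0.2685]
orientation: [-1.571, 0.001, -1.24]
contact_force: [0.4, 0.3, -1.7]
opening: 0.0151
```

```bash
python3 - <<'E'
from h import *
togo(.5731,-.3011,.200)
E
```

```text
t 23.53 pos [ 0.5728 -0.2998  0.2685] rpy [-9.004e+01  6.000e-02 -7.103e+01] F [ 0.4  0.3 -1.7] op 0.0151
shift mm [ 1.4 68.5 -0.1] turn [ 0.03 -0.03 -0.06]
```

Emit:
arm_command([
  [[1.4,15,0],[0,0,0],10],
  [[0,25,0],[0,0,0],10],
  [[0,25,0],[0,0,0],10],
  [[0,15,0],[0,0,0],10],
  [[0,0,0],[0,0,0],10],
  [[0,0,0],[0,0,0],10],
  [[0,0,0],[0,0,0],10],
])

```text
t: 24.12
tool_pos: [0.5738, -0.3017, 0.1904]
orientation: [-1.57, -0.001, -1.24]
contact_force: [0.4, -0.4, -0.6]
opening: 0.0154
```

Emit:
arm_command([
  [[0,1,0],[0,0,0],10],
  [[0,1,0],[0,0,0],10],
  [[0,1,0],[0,0,0],10],
  [[0,1,0],[0,0,0],10],
  [[0,1,0],[0,0,0],10],
  [[0,1,0],[0,0,0],10],
  [[0,1,0],[0,0,0],10],
  [[0,1,0],[0,0,0],10],
])

```text
t: 24.78
tool_pos: [0.5732, -0.302, 0.1811]
orientation: [-1.571, -0.0, -1.24]
contact_force: [-0.4, -0.6, -2.8]
opening: 0.0155
```

Emit:
arm_command([
  [[-0.8,0.6,0],[0,0,0],10],
  [[0,0.6,0],[0,0,0],10],
  [[0,0.6,0],[0,0,0],10],
  [[0,0.6,0],[0,0,0],10],
  [[0,0.6,0],[0,0,0],10],
  [[0,0.6,0],[0,0,0],10],
  [[0,0.6,0],[0,0,0],10],
  [[0,0.6,0],[0,0,0],10],
])

```text
t: 25.45
tool_pos: [0.573, -0.3013, 0.1764]
orientation: [-1.571, -0.0, -1.24]
contact_force: [0.5, 1.1, -1.5]
opening: 0.0156
```

Emit:
arm_command([
  [[0,2,0],[0,0,0],10],
  [[0,2,0],[0,0,0],10],
  [[0,2,0],[0,0,0],10],
  [[0,2,0],[0,0,0],10],
  [[0,2,0],[0,0,0],10],
  [[0,2,0],[0,0,0],10],
])

```text
t: 25.95
tool_pos: [0.5729, -0.3012, 0.1642]
orientation: [-1.571, 0.0, -1.24]
contact_force: [0.1, 0.4, -1.4]
opening: 0.0149
```

The nose is in the hole. Lowering to about 0.120.

Emit:
arm_command([
  [[0,4,0],[0,0,0],10],
  [[0,5,0],[0,0,0],10],
  [[0,5,0],[0,0,0],10],
  [[0,5,0],[0,0,0],10],
  [[0,5,0],[0,0,0],10],
  [[0,5,0],[0,0,0],10],
  [[0,5,0],[0,0,0],10],
  [[0,4,0],[0,0,0],10],
])

```text
t: 26.62
tool_pos: [0.5729, -0.3012, 0.1257]
orientation: [-1.571, 0.0, -1.24]
contact_force: [0.1, 0.1, -1.9]
opening: 0.0149
```

Emit:
arm_command([
  [[0,2,0],[0,0,0],10],
  [[0,1.5,0],[0,0,0],10],
  [[0,1,0],[0,0,0],10],
  [[0,0.5,0],[0,0,0],10],
  [[0,0,0],[0,0,0],10],
])

```text
t: 27.03
tool_pos: [0.573, -0.3013, 0.1215]
orientation: [-1.571, -0.0, -1.24]
contact_force: [-0.6, -0.8, -1.4]
opening: 0.0149
```

Emit:
arm_command([
  [[0,0.5,0],[0,0,0],10],
  [[0,0.5,0],[0,0,0],10],
  [[0,0.4,0],[0,0,0],10],
  [[0,0.4,0],[0,0,0],10],
  [[0,0,0],[0,0,0],10],
])

```text
t: 27.45
tool_pos: [0.573, -0.3012, 0.1196]
orientation: [-1.571, -0.0, -1.24]
contact_force: [0.5, 0.1, -0.7]
opening: 0.0151
```

Emit:
arm_command([
  [[0,0.3,0],[0,0,0],10],
  [[0,0.3,0],[0,0,0],10],
  [[0,0.3,0],[0,0,0],10],
  [[0,0,0],[0,0,0],10],
])

```text
t: 27.78
tool_pos: [0.573, -0.3013, 0.1188]
orientation: [-1.571, -0.0, -1.24]
contact_force: [0.2, 0.2, 0.6]
opening: 0.0156
```

Emit:
arm_command([
  [[0,0,0],[0,0,0],20],
  [[0,0,0],[0,0,0],30],
  [[0,0,0],[0,0,0],50],
  [[0,0,0],[0,0,0],85],
  [[0,0,0],[0,0,0],85],
  [[0,0,0],[0,0,0],85],
  [[0,0,0],[0,0,0],85],
  [[0,0,0],[0,0,0],85],
])

```text
t: 28.45
tool_pos: [0.573, -0.3013, 0.1187]
orientation: [-1.571, -0.0, -1.24]
contact_force: [0.1, 0.6, -0.0]
opening: 0.0851
```

Emit:
arm_command([
  [[0,-10,0],[0,0,0],85],
  [[0,-20,0],[0,0,0],85],
  [[0,-30,0],[0,0,0],85],
  [[0,-30,0],[0,0,0],85],
  [[0,-30,0],[0,0,0],85],
  [[-30,-10,0],[0,0,0],85],
  [[-35,0,0],[0,0,0],85],
  [[-35,0,0],[0,0,0],85],
])

```text
t: 29.12
tool_pos: [0.54, -0.2063, 0.25]
orientation: [-1.569, -0.001, -1.242]
contact_force: [1.6, 0.3, 0.3]
opening: 0.0853
```

Emit:
arm_command([
  [[-35,0,0],[0,0,0],85],
  [[-35,0,0],[0,0,0],85],
  [[-35,0,0],[0,0,0],85],
  [[-35,0,0],[0,0,0],85],
  [[0,0,0],[0,0,0],85],
  [[0,0,0],[0,0,0],85],
])

```text
t: 29.62
tool_pos: [0.495, -0.0724, 0.2495]
orientation: [-1.569, 0.001, -1.237]
contact_force: [0.9, -0.9, -0.5]
opening: 0.0851
```

```bash
python3 - <<'E'
from h import *
import pickle
s=observe(); print(s['t'],s['tool_pos'],s['opening'],s['contact_force'])
o=[]
for n in('scene','top'):
    c=read_camera(n); P=cloud(c); c0=pickle.load(open(n+'.pkl','rb')); P0=cloud(c0)
    for nm,A in(('now',P),('start',P0)):
        for lab,x,y in(('slender',.5716,-.2998),('stout',.5488,-.2336)):
            m=(np.hypot(A[...,0]-x,A[...,1]-y)<.03)&(A[...,2]>.09)&(A[...,2]<.16); q=A[m]
            print(n,nm,lab,len(q),q.mean(0).round(4) if len(q) else '',q[:,2].max().round(4) if len(q) else '')
    u,v=pix(c,[.572,-.30,.11]).astype(int); h=35 if n=='scene' else 20
    o.append(cv2.resize(c['frame'][v-h:v+h,u-h:u+h],(400,400),interpolation=cv2.INTER_CUBIC))
cv2.imwrite('pics/end.png',np.hstack(o))
E
```

```text
29.6167 [ 0.49496421 -0.07242912  0.24954489] 0.08510499568304412 [ 0.90670707 -0.92497475 -0.45474072]
scene now slender 94 [ 0.5742 -0.3039  0.1152] 0.1326
scene now stout 68 [ 0.5503 -0.2395  0.1061] 0.1171
scene start slender 90 [ 0.574  -0.3041  0.1154] 0.1339
scene start stout 65 [ 0.55   -0.2389  0.1067] 0.1175
top now slender 41 [ 0.5701 -0.2966  0.1215] 0.1374
top now stout 33 [ 0.5476 -0.2318  0.1106] 0.1167
top start slender 40 [ 0.5699 -0.2966  0.1212] 0.1347
top start stout 35 [ 0.5475 -0.2312  0.1102] 0.1195
```

View pics/end.png

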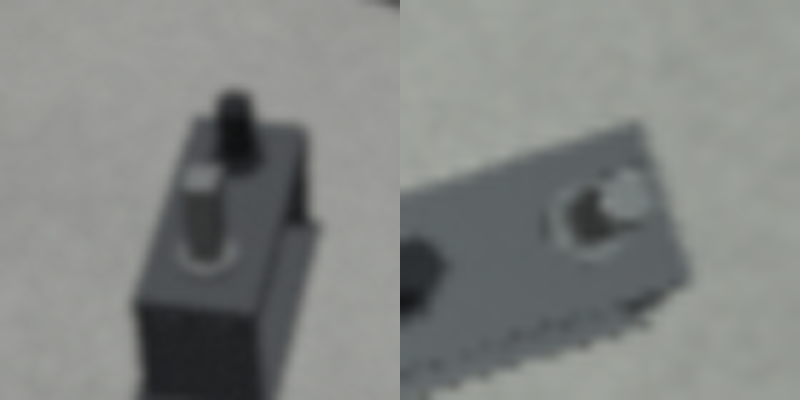

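The punch stands upright in its hole, collar seated, at (205,215) in the scene crop and (600,215) in the top crop. It is within a fraction of a millimetre of its starting place, and the stout punch hasn't moved. Handing in.

```bash
python3 -c "
from bench import *
print(hand_in())"
```

```text
the job is handed in; nothing more can be done
None
```

I pressed the pin down by about 27 mm and put the punch back upright in its own hole. I handed the job in at about 30 s; `hand_in()` gave no verdict.

- **Pin:** The nose went straight into the bore, about 11 mm toward -x from the slot's centre. It met the pin about 14 mm below the cover's upper face. I pressed at 4–5 mm/s; the wrist readings stayed at 7–9 N, so with the punch's weight the push on the pin was about 10 N. The 27 mm comes from the arm's travel after contact, about 7 mm past where the pin leaves the eye. I didn't see the pin itself afterwards.
- **Punch:** The last pictures show the collar on the shelf. Depth readings put the punch within about 0.3 mm of where it started in both cameras, apart from noise of 1–3 mm in the highest point.
- **Rest of the scene:** The stout punch reads unmoved, within 1 mm. The gripper is open and clear. I didn't re-measure the bottles, jar, dish, spatula or stirring bar. The arm passed well above the ones on its path, with no contact force.
- **Failed check:** With the punch held over the slot, I couldn't make out its nose in either camera. I lined it up by coordinates and feel, and a later picture showed it in the slot.

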